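# Level the twin-pan balance with lens adapters

### The job

I am splitting three steel lens adapters between two bag halves that must weigh the same, and the balance is down on the pan that carries two of them. Move an adapter across so that both pans sit level, every adapter on a spigot of its own, and push the one you moved fully home on its stop collar with a firm 15 to 25 N, never more: the balance is delicate. Leave the other things on the shelf and the balance alone.

Things in the scene. Friction and masses are not known exactly. Their poses are not given: they have to be found in the camera images.
- balance: Twin-pan balance, fixed: grey housing 150 x 300 mm, 51 mm high, two aluminium pans above it. Origin under the housing's centre; y runs from pan to pan, z up. Pan centres lie 100 mm either side along y; which of pan_a and pan_b is at +y varies. Pan plates are 170 (x) x 90 (y) mm. A fixed red bar in the middle, top at z 80 mm, marks the plates' level height.
- pan_a (a joint): Height of pan_a, m: 0 = level (plate's upper face 80 mm above the shelf), from -0.006 (on its lower stop) to +0.006. The pan stays horizontal and moves straight up and down. The pans are linked: one goes down as the other goes up. A weak spring (120 N/m in all) centres them; 75 g of difference puts the heavier pan on its stop. Pushed, a pan sinks (damped) to the stop.
- pan_b (a joint): Height of pan_b, m: as pan_a, always its negative.
- pan_a_spigot1 (a point): Seat of spigot 1 of pan_a, -45 mm along the balance's x from the pan's centre; moves with the pan. A black post, 28 mm diameter, rises 42 mm from the pan plate, its top 2 mm bevelled. An adapter rests on a brass stop collar (40 mm across) clamped on the post, its upper face 8 to 24 mm above the plate (set by hand, not measured). The point lies 16 mm above the plate on the post's axis.
- pan_a_spigot2 (a point): Seat of spigot 2 of pan_a, +45 mm along the balance's x from the pan's centre; moves with the pan. Point as for spigot 1. Three sprung balls stand out of each post 5 mm above its collar: an adapter let go on the post hangs on them about 9 mm above the collar; a push of 3 to 12 N snaps it past them. Below them it slides with 1 to 4 N, on pulling off too, down to the rigid collar.
- pan_b_spigot1 (a point): Seat of spigot 1 of pan_b, -45 mm along the balance's x from the pan's centre; moves with the pan. Point, post, balls and collar as for pan_a's spigots.
- pan_b_spigot2 (a point): Seat of spigot 2 of pan_b, +45 mm along the balance's x from the pan's centre; moves with the pan. Point, post, balls and collar as for pan_a's spigots.
- adapter_tall: Loose stainless steel lens mount adapter, the tallest of three: ring, 56 mm outer diameter, 30 mm bore, 25 mm high, about 330 g (same steel: weight goes with height; the tall one weighs as much as the other two together). Origin at the centre of its underside, z along its bore. Starts pressed home on a spigot; its yaw does not matter.
- adapter_mid: Loose stainless steel lens mount adapter, the middle one of three: ring, 56 mm outer diameter, 30 mm bore, 15 mm high, about 198 g (same steel: weight goes with height; the tall one weighs as much as the other two together). Origin at the centre of its underside, z along its bore. Starts pressed home on a spigot; its yaw does not matter.
- adapter_thin: Loose stainless steel lens mount adapter, the thinnest of three: ring, 56 mm outer diameter, 30 mm bore, 10 mm high, about 132 g (same steel: weight goes with height; the tall one weighs as much as the other two together). Origin at the centre of its underside, z along its bore. Starts pressed home on a spigot; its yaw does not matter.
- eyecup: Black rubber eyecup, 42 mm across, 14 mm high, lying on the housing between the pans. Origin under its centre. Leave alone.
- jar: Amber glass jar with black twist cap, 60 mm across, 85 mm high. Origin under its centre. Leave alone.
- lens_hood: Flared aluminium lens hood, 86 mm across, 45 mm high. Origin under its centre. Leave alone.
- lens_cap: Black lens cap, 58 mm across, 8 mm thick. Origin under its centre. Leave alone.
- reflector: Flat black reflector disc frame, 212 mm across, 12 mm thick, lying down, gripped by an orange spring clamp 60 mm long that sticks out on its -x side. Origin under the disc's centre. Leave alone.
- blower: Black rubber dust blower, 54 mm across, 95 mm high, standing with its nozzle up. Origin under its centre. Leave alone.
There are look-alikes about, which are no part of the job. What is shaped like the adapter_mid but purple is not meant. What is shaped like the adapter_thin but blue is not meant.

How it is judged:
By the outcome, as a careful person would: the job done as asked, in the order asked, and still so for the second after the job is handed in, with the robot touching nothing.
It also fails if it takes over 59 s, if anything falls off the work surface, if the arm or the gripper's body presses on something with over 40 N, if the wrist force passes 120 N, or if a joint passes its speed limit or range.

### The arm

A 6-joint arm with a two-finger parallel gripper is mounted at the origin on the work surface. World frame = base frame: x ahead of the robot, y to its left, z up, the work surface at z = 0. Lengths are in m, angles in degrees, forces in N, time in s.
With the tool pointing down it reaches from about 0.4 to 0.825 m from the base axis. Payload 7 kg.
Tool frame: the origin (TCP) lies at the centre of the arm's flange, where the gripper is bolted on; the fingertips stand 178 mm ahead of it and the grasp point (between the pads) lies 159 mm ahead of it (tip_reach is the distance from the TCP to the fingertips, in m); z points along the fingers, y is the line along which they close (so a half turn about z gives the same grasp; the last joint's range is limited). The gripper opens to 88 mm and grips with 3 to 60 N. Pads are 19 mm wide; open, the fingers measure 130 mm over their backs; the gripper's body (78 mm by 193 mm) begins 47 mm behind the grasp point.
Start: joints at [89.101, 20.546, 0.682, 0, -70.136, -16.507], TCP at [0.202, 0.644, 0.405] pointing down, gripper open.
Joint ranges: [-176.03, 176.03], [-82.01, 121.73], [-58.28, 71.71], [-173.87, 95.51], [-174.79, -0.11], [-173.66, 173.66]. Speed limits (degrees/s): [136.94, 136.94, 172.46, 180, 180, 180].

### API

Orientations are given as [roll, pitch, yaw] about the fixed x, y, z axes, in that order (R = Rz(yaw) Ry(pitch) Rx(roll)).
In Python, from plant import * gives the robot as it stands.
- The arm moves only by the shell command python3 -m handwheel 'ROWS'. ROWS is JSON, a list of rows, each a list of 7 numbers: the opening, from -1 (shut) to 1 (fully open), then the shift along the tool's x, y, z as a fraction of full scale, then the turn, a rotation vector about the tool's x, y, z as a fraction of full scale. A call has 1 to 5 rows; each row shifts and turns the commanded pose from where the row before left it, along the tool's axes as they then stand; what a row does not reach is not made up. Full scale, the value 1, is 0.025 m for a shift and 6 degrees for a turn. A row lasts 1/8 s, in which the tool goes at most 62.5 mm and 10.7 degrees, less where a joint would pass 70% of its speed; a pose out of reach is approached as far as the arm can. A call with a number of a shift or a turn outside -1 to 1 is refused whole. A call with a gripper value outside its range is refused whole. The fingers move at their own pace and stop on an object; the grip force is fixed at half the most. Time passes only in rows, so rows that do not move let the fingers close. It gives the time, the measured TCP pose, the force, the opening and the grip force at its end, in the units of the state.
- get_obs(): the state, without advancing time (a new reading comes with each control period).
- snapshot(name): name is "side" or "top"; returns a dict with "color" (480x640x3 uint8, red, green, blue), "fx", "fy", "cx", "cy" (pixels), "R" (3x3) and "t" (3): a world point X has camera coordinates R X + t. Camera axes: x right, y down, z forward; pixel columns grow to the right and rows downward; lengths in m; the calibration is good to about 2 mm. A picture is of the moment at which its call begins. There is no depth.
- close_job(): hands the job in; it is judged then, once.
The state is a dict: "clock": time; "joint_pos": joint angles; "qvel": joint speeds; "tau": joint torques, N m; "tool_pos": TCP position; "orientation": TCP orientation; "force": force on the tool from outside, world axes, zero at the start; "moment": the same for the moment, N m; "opening": finger opening in m; "gripper_force": force on a finger pad.
Only numpy, scipy, OpenCV 4.12 (cv2) and the standard library are available. Lean on these libraries where they do the work, as an engineer would, in place of code of your own. Each camera call takes 0.05 s, during which the arm holds its last target. There are 200 camera calls.

## Working session

There is one attempt and no reset: what is moved stays moved. The work goes in short steps, Python scripts to look and compute and a shell command to move; the robot and the scene stay as the last step left them, time stands still between calls to the robot, and variables do not carry over. Pictures are saved under pics/ and viewed, at most 10 in all, crops included, and the job is handed in when it is done.

```bash
mkdir -p pics; python3 - <<'E'
from plant import *
import cv2,pickle
o=get_obs();print({k:o[k] for k in("clock","tool_pos","orientation","force","opening")})
for n in("side","top"):
    s=snapshot(n);cv2.imwrite(f"pics/{n}0.png",s["color"][:,:,::-1]);pickle.dump(s,open(n+"0.pkl","wb"));print(n,s["fx"],s["cx"],s["cy"],s["R"],s["t"])
E
```

```text
{'clock': 0.0, 'tool_pos': array([0.20187828, 0.64388302, 0.40372795]), 'orientation': array([ 1.79904577e+02, -9.02947322e-03, -1.74141888e+01]), 'force': array([-0.04256253,  0.5837135 , -0.80625754]), 'opening': 0.08761586905516884}
side 563.5007141005849 324.6720527547 246.15980834284463 [[ 0.90289684 -0.42981746  0.00585305]
 [-0.3008184  -0.64152407 -0.70565938]
 [ 0.30705959  0.63537691 -0.70852705]] [-0.47588653  0.22164257  1.39207765]
top 604.7257135711657 305.3978413598128 240.52991754285262 [[-0.02861409 -0.99957507  0.00556054]
 [-0.99114995  0.02765065 -0.12983537]
 [ 0.12962645 -0.00922645 -0.99151997]] [0.02034409 0.53312691 1.28673928]
```

View pics/side0.png

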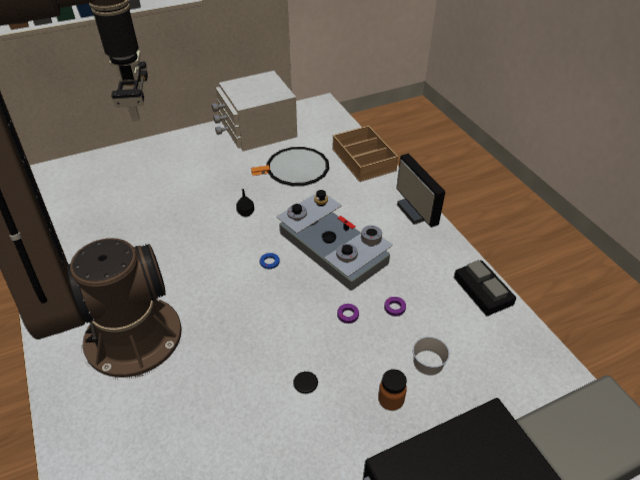

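View pics/top0.png

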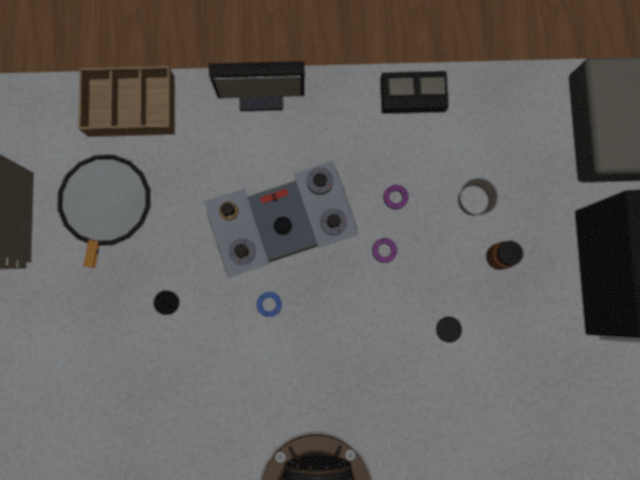

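The top picture shows the balance with spigots at about (228,211), which is bare with a brass collar, and at (242,250), (320,180) and (333,221), which carry steel rings. The purple rings at (396,197) and (384,250) and the blue one at (269,304) are look-alikes lying on the shelf. Next I'll enlarge the balance to tell the two right-hand rings apart.

```bash
python3 - <<'E'
import cv2
a=cv2.imread("pics/side0.png")[180:290,270:400];cv2.imwrite("pics/side0c.png",cv2.resize(a,None,fx=5.4,fy=5.4,interpolation=cv2.INTER_CUBIC))
a=cv2.imread("pics/top0.png")[155:285,195:365];cv2.imwrite("pics/top0c.png",cv2.convertScaleAbs(cv2.resize(a,None,fx=4.5,fy=4.5,interpolation=cv2.INTER_CUBIC),alpha=1.5))
E
```

```text
(no output)
```

View pics/side0c.png

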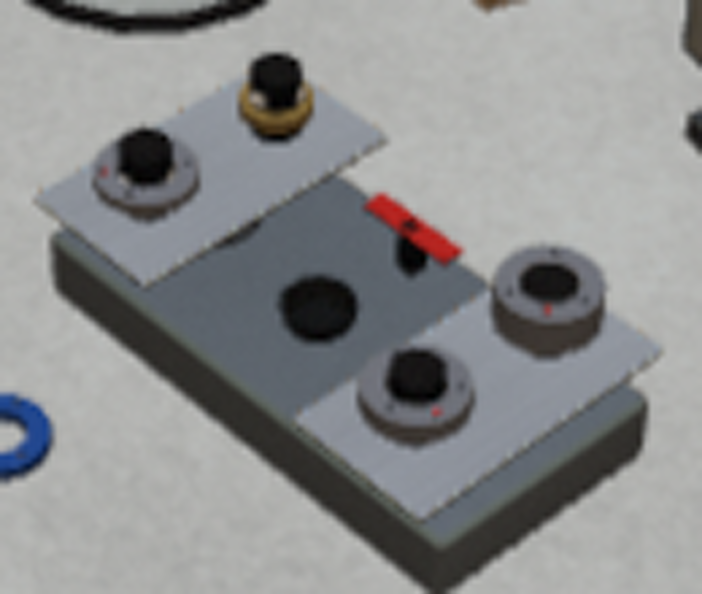

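View pics/top0c.png

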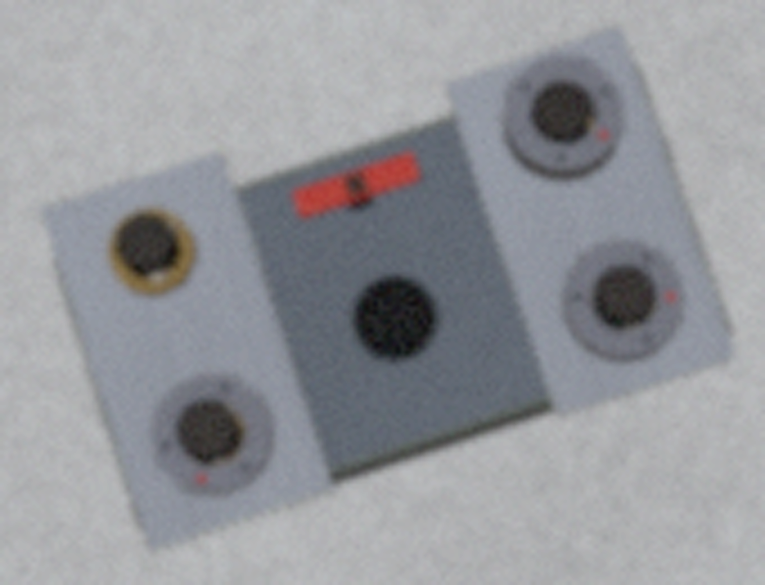

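The crops show the right-hand, low pan carrying the tall ring (side crop (548,300), about 34 px of wall, so roughly 25 mm) and a lower ring (417,395). That lower ring has about 20 px of wall, roughly 14 mm, so it is the mid one. The left pan carries the thin one (146,178), and its bare brass-collared spigot is at (277,90). The grey ring at (417,395) has to move: tall then balances mid plus thin. Its destination is the bare spigot.

I'll fit the balance pose to the post tops.

```bash
cat > h.py <<'E'
import numpy as np,pickle
def cam(n):return pickle.load(open(n+"0.pkl","rb"))
def proj(s,X):
    c=np.asarray(s["R"])@X+s["t"];return np.array([s["fx"]*c[0]/c[2]+s["cx"],s["fy"]*c[1]/c[2]+s["cy"]])
E
python3 - <<'E'
from h import *
from scipy.optimize import least_squares
T,S=cam("top"),cam("side")
t=lambda u,v:np.array([195+(u+.5)/4.5-.5,155+(v+.5)/4.5-.5]); d=lambda u,v:np.array([270+(u+.5)/5.4-.5,180+(v+.5)/5.4-.5])
# (bx,by) left=+y, far=+x
obs=[(T,.045,.1,.128,t(149,240)),(T,-.045,.1,.128,t(209,430)),(T,.045,-.1,.116,t(563,109)),(T,-.045,-.1,.116,t(625,296)),
(S,.045,.1,.128,d(277,73)),(S,-.045,.1,.128,d(146,149)),(S,-.045,-.1,.116,d(417,368))]
def P(p,bx,by,z):
    c,s=np.cos(p[2]),np.sin(p[2]);return np.array([p[0]+c*bx-s*by,p[1]+s*bx+c*by,z])
f=lambda p:np.concatenate([proj(o[0],P(p,*o[1:4]))-o[4] for o in obs])
r=least_squares(f,[.55,0,.3]);p=r.x
print(p[:2],np.degrees(p[2]));print(r.fun.reshape(-1,2).round(1))
print("src",P(p,-.045,-.1,.116),"dst",P(p,.045,.1,.128))
# ring top z: source ring lower visible rim, in side crop; collar dst
s=P(p,-.045,-.1,0);q=P(p,.045,.1,0)
for z in (.082,.098,.097,.113): print("src ring top ctr z",z, (proj(S,[s[0],s[1],z])-[270,180])*5.4)
for z in (.094,.110): print("dst collar ctr",z,(proj(S,[q[0],q[1],z])-[270,180])*5.4)
E
```

```text
[0.57799999 0.05455252] 16.947058441161857
[[-0.2  0.4]
 [-0.1 -0.3]
 [ 0.3  0.5]
 [ 0.6 -0.5]
 [-0.1 -0.8]
 [-0.2 -0.7]
 [ 0.2  0.3]]
src [ 0.56410293 -0.05422189  0.116     ] dst [0.59189704 0.16332692 0.128     ]
src ring top ctr z 0.082 [413.46599237 416.913992  ]
src ring top ctr z 0.098 [414.57817577 393.86777665]
src ring top ctr z 0.097 [414.50815904 395.31863511]
src ring top ctr z 0.113 [415.63663348 371.93484364]
dst collar ctr 0.094 [274.2344605  116.39709131]
dst collar ctr 0.11 [274.26381685  93.21305005]
```

```bash
python3 -m handwheel '[[1,0,0,0,0,0,-1],[1,0,0,0,0,0,-1],[1,0,0,0,0,0,-1],[1,0,0,0,0,0,-1],[1,0,0,0,0,0,-1]]' >/dev/null; python3 -m handwheel '[[1,0,0,0,0,0,-0.72],[1,0.18,1,0,0,0,0],[1,0.18,1,0,0,0,0],[1,0.18,1,0,0,0,0],[1,0.18,1,0,0,0,0]]'
python3 -m handwheel '[[1,0.18,1,0,0,0,0],[1,0.18,1,0,0,0,0],[1,0.18,1,0,0,0,0],[1,0.18,1,0,0,0,0],[1,0.18,1,0,0,0,0]]'
```

```text
clock: 1.35
tool_pos: [0.2486, 0.5527, 0.4043]
orientation: [180.0, 0.0, 16.9]
force: [0.1, -0.2, 0.2]
opening: 0.0877
gripper_force: 0.0
clock: 1.98
tool_pos: [0.3069, 0.439, 0.4047]
orientation: [-180.0, -0.0, 16.9]
force: [0.5, 0.1, 0.3]
opening: 0.0879
gripper_force: 0.0
```

```bash
python3 -m handwheel '[[1,0.18,1,0,0,0,0],[1,0.18,1,0,0,0,0],[1,0.18,1,0,0,0,0],[1,0.18,1,0,0,0,0],[1,0.18,1,0,0,0,0]]'>/dev/null
python3 -m handwheel '[[1,0.18,1,0,0,0,0],[1,0.18,1,0,0,0,0],[1,0.18,1,0,0,0,0],[1,0.18,1,0,0,0,0],[1,0.18,1,0,0,0,0]]'>/dev/null
python3 -m handwheel '[[1,0.18,1,0,0,0,0],[1,0.18,1,0,0,0,0],[1,0.18,1,0,0,0,0],[1,0.18,1,0,0,0,0],[1,0.18,1,0,0,0,0]]'>/dev/null
python3 -m handwheel '[[1,0.18,1,0,0,0,0],[1,0.18,1,0,0,0,0],[1,0.18,1,0,0,0,0],[1,0.18,1,0,0,0,0],[1,0.18,1,0,0,0,0]]'>/dev/null
python3 -m handwheel '[[1,0.18,1,0,0,0,0],[1,0.18,0.9,0,0,0,0],[1,0,0,0,0,0,0],[1,0,0,0,0,0,0]]'
cat >> h.py <<'E'
def go(tx,ty,z=None):
    from plant import get_obs
    o=get_obs();p=o["tool_pos"];a=np.radians(o["orientation"][2]);d=np.array([tx,ty])-p[:2]
    print("tcp",p.round(4),"rpy",np.round(o["orientation"],2),"F",np.round(o["force"],1),"| tool dx,dy fs",((d@[np.cos(a),np.sin(a)])/.025).round(3),((d@[np.sin(a),-np.cos(a)])/.025).round(3),"dz", None if z is None else round((p[2]-z)/.025,3))
E
python3 -c "
from h import *;go(.5641,-.0542,.27)"
```

```text
clock: 4.97
tool_pos: [0.5598, -0.0548, 0.4045]
orientation: [-180.0, 0.0, 16.9]
force: [-0.5, -0.1, -0.5]
opening: 0.0875
gripper_force: 0.0
tcp [ 0.5598 -0.0548  0.4045] rpy [-1.7999e+02  2.0000e-02  1.6880e+01] F [-0.5 -0.1 -0.5] | tool dx,dy fs 0.173 0.027 dz 5.381
```

```bash
python3 -m handwheel '[[1,0.17,0.03,1,0,0,0],[1,0,0,1,0,0,0],[1,0,0,1,0,0,0],[1,0,0,1,0,0,0],[1,0,0,0.4,0,0,0]]'; python3 -m handwheel '[[1,0,0,0,0,0,0]]' >/dev/null
python3 - <<'E'
from h import *;from plant import *;import cv2
go(.5641,-.0542,.258)
a=snapshot("side")["color"][160:320,270:430,::-1];b=snapshot("top")["color"][120:280,240:400,::-1]
cv2.imwrite("pics/g1.png",cv2.resize(np.hstack([a,b]),None,fx=2.5,fy=2.5,interpolation=cv2.INTER_CUBIC))
E
```

```text
clock: 5.6
tool_pos: [0.5637, -0.0535, 0.2936]
orientation: [-180.0, 0.1, 17.0]
force: [0.5, -0.0, 0.6]
opening: 0.0878
gripper_force: 0.0
tcp [ 0.5643 -0.0536  0.2946] rpy [1.800e+02 5.000e-02 1.695e+01] F [-0.6  0.3  0.3] | tool dx,dy fs -0.014 0.019 dz 1.463
```

View pics/g1.png

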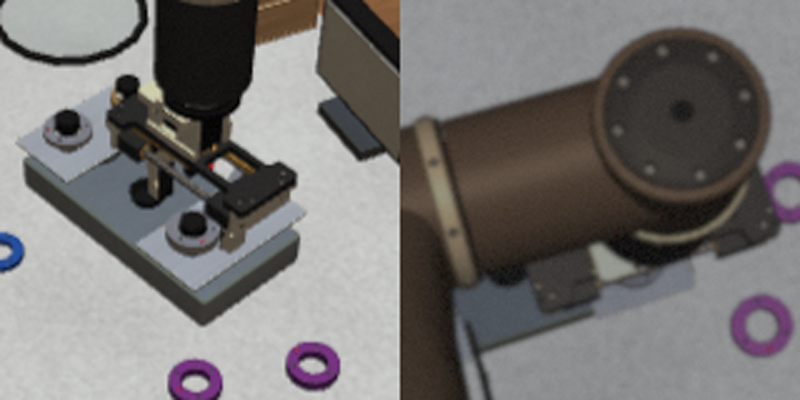

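The gripper straddles the mid ring: the fingertips sit near (160,203) and (232,247), with the post top midway at (192,218). I'll go down and grip.

```bash
python3 -m handwheel '[[1,0,0,0.5,0,0,0],[1,0,0,0.5,0,0,0],[1,0,0,0.46,0,0,0],[1,0,0,0,0,0,0]]'; python3 -m handwheel '[[-1,0,0,0,0,0,0],[-1,0,0,0,0,0,0],[-1,0,0,0,0,0,0],[-1,0,0,0,0,0,0],[-1,0,0,0,0,0,0]]'; python3 -m handwheel '[[-1,0,0,0,0,0,0],[-1,0,0,0,0,0,0]]'
```

```text
clock: 6.32
tool_pos: [0.564, -0.054, 0.2567]
orientation: [-180.0, 0.2, 16.9]
force: [0.5, 0.6, 0.3]
opening: 0.0877
gripper_force: 0.0
clock: 6.95
tool_pos: [0.5638, -0.0525, 0.2583]
orientation: [-179.9, -0.0, 16.9]
force: [-5.1, 11.3, 3.5]
opening: 0.0559
gripper_force: 30.0
clock: 7.2
tool_pos: [0.5638, -0.0525, 0.2583]
orientation: [-179.9, -0.0, 16.9]
force: [-5.2, 11.4, 4.9]
opening: 0.0559
gripper_force: 30.0
```

```bash
python3 -m handwheel '[[-1,0,-0.06,0,0,0,0],[-1,0,0,0,0,0,0],[-1,0,0,0,0,0,0]]'; python3 -m handwheel '[[-1,0,0,-0.1,0,0,0],[-1,0,0,-0.1,0,0,0],[-1,0,0,-0.1,0,0,0],[-1,0,0,-0.1,0,0,0]]';python3 -m handwheel '[[-1,0,0,-0.15,0,0,0],[-1,0,0,-0.15,0,0,0],[-1,0,0,-0.15,0,0,0],[-1,0,0,-0.15,0,0,0]]'
```

```text
clock: 7.58
tool_pos: [0.5637, -0.0521, 0.2583]
orientation: [-180.0, 0.0, 16.9]
force: [-3.4, 5.1, 4.3]
opening: 0.0559
gripper_force: 30.0
clock: 8.07
tool_pos: [0.5637, -0.0521, 0.2674]
orientation: [-179.9, 0.0, 16.9]
force: [-0.5, 4.3, -5.1]
opening: 0.0556
gripper_force: 30.0
clock: 8.57
tool_pos: [0.5638, -0.0521, 0.2825]
orientation: [-179.9, 0.0, 16.9]
force: [0.0, 4.0, -5.9]
opening: 0.0559
gripper_force: 30.0
```

```bash
python3 -m handwheel '[[-1,0,0,-0.25,0,0,0],[-1,0,0,-0.25,0,0,0],[-1,0,0,-0.25,0,0,0],[-1,0,0,-0.25,0,0,0]]'; python3 -m handwheel '[[-1,0,0,-0.5,0,0,0],[-1,0,0,-0.5,0,0,0],[-1,0,0,-0.3,0,0,0],[-1,0,0,0,0,0,0],[-1,0,0,0,0,0,0]]'; python3 -c "
from h import *;go(.5919,.1633,.30)"
```

```text
clock: 9.07
tool_pos: [0.564, -0.0528, 0.3088]
orientation: [180.0, -0.0, 16.9]
force: [0.4, -0.7, -1.3]
opening: 0.0555
gripper_force: 30.0
clock: 9.7
tool_pos: [0.5638, -0.0525, 0.3403]
orientation: [-180.0, 0.0, 16.9]
force: [-0.1, -0.8, -2.3]
opening: 0.0561
gripper_force: 30.0
tcp [ 0.5638 -0.0525  0.3403] rpy [-1.7999e+02  3.0000e-02  1.6900e+01] F [-0.1 -0.8 -2.3] | tool dx,dy fs 3.586 -7.932 dz 1.613
```

```bash
python3 -m handwheel '[[-1,0.36,-0.8,0,0,0,0],[-1,0.36,-0.8,0,0,0,0],[-1,0.36,-0.8,0,0,0,0],[-1,0.36,-0.8,0,0,0,0],[-1,0.36,-0.8,0,0,0,0]]'>/dev/null; python3 -m handwheel '[[-1,0.36,-0.8,0,0,0,0],[-1,0.36,-0.8,0,0,0,0],[-1,0.36,-0.8,0,0,0,0],[-1,0.36,-0.8,0,0,0,0],[-1,0.36,-0.84,0,0,0,0]]'>/dev/null; python3 -m handwheel '[[-1,0,0,0.6,0,0,0],[-1,0,0,0,0,0,0],[-1,0,0,0,0,0,0]]'
python3 - <<'E'
from h import *;from plant import *;import cv2
go(.5912,.1664,.30)
a=snapshot("side")["color"][140:260,240:400,::-1]
cv2.imwrite("pics/g2.png",cv2.resize(a,None,fx=5,fy=5,interpolation=cv2.INTER_CUBIC))
E
```

```text
clock: 11.32
tool_pos: [0.5916, 0.1656, 0.3255]
orientation: [180.0, 0.0, 16.9]
force: [0.3, -0.1, -1.1]
opening: 0.0557
gripper_force: 30.0
tcp [0.5916 0.1656 0.3255] rpy [1.7998e+02 4.0000e-02 1.6890e+01] F [ 0.3 -0.1 -1.1] | tool dx,dy fs -0.007 -0.034 dz 1.022
```

View pics/g2.png

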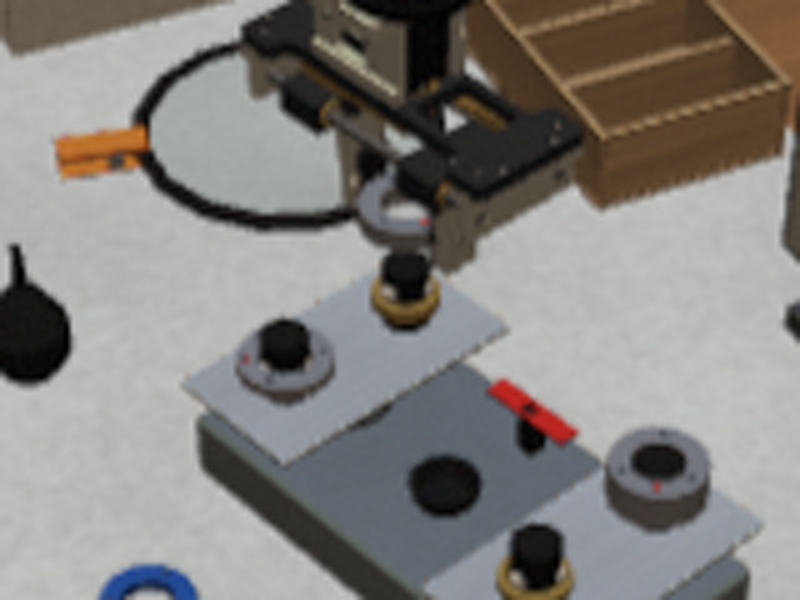

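The held ring, centred near (405,205), hangs right above the bare post, whose top is at (406,268). Now I'll lower it and watch the force.

```bash
python3 -m handwheel '[[-1,0,-0.03,0.2,0,0,0],[-1,0,0,0.2,0,0,0],[-1,0,0,0.2,0,0,0],[-1,0,0,0.1,0,0,0]]' |grep -E "pos|^force";for i in 1; do python3 -m handwheel '[[-1,0,0,0.1,0,0,0],[-1,0,0,0,0,0,0]]'|grep -E "pos|^force"; done;  python3 -m handwheel '[[-1,0,0,0.1,0,0,0],[-1,0,0,0,0,0,0]]'|grep -E "pos|^force"; python3 -m handwheel '[[-1,0,0,0.1,0,0,0],[-1,0,0,0,0,0,0]]'|grep -E "pos|^force"
```

```text
tool_pos: [0.5913, 0.1666, 0.3076]
force: [0.2, 0.5, -2.0]
tool_pos: [0.5914, 0.1667, 0.3055]
force: [0.4, -0.5, -1.4]
tool_pos: [0.5913, 0.1667, 0.303]
force: [0.3, -0.4, -1.5]
tool_pos: [0.5913, 0.1667, 0.3004]
force: [0.4, -0.7, -2.6]
```

```bash
python3 -m handwheel '[[-1,0,0,0.1,0,0,0],[-1,0,0,0,0,0,0]]'|grep -E "pos|^force"; python3 -m handwheel '[[-1,0,0,0.08,0,0,0],[-1,0,0,0,0,0,0]]'|grep -E "pos|^force"; python3 -m handwheel '[[-1,0,0,0.08,0,0,0],[-1,0,0,0,0,0,0]]'|grep -E "pos|^force"
```

```text
tool_pos: [0.5913, 0.1667, 0.2979]
force: [0.7, -0.3, -2.0]
tool_pos: [0.5914, 0.1667, 0.296]
force: [0.9, -1.1, -2.6]
tool_pos: [0.5913, 0.1667, 0.294]
force: [-0.3, 0.0, -2.2]
```

```bash
python3 -m handwheel '[[-1,0,0,0.08,0,0,0],[-1,0,0,0,0,0,0]]'|grep -E "pos|^force"; python3 -m handwheel '[[-1,0,0,0.08,0,0,0],[-1,0,0,0,0,0,0]]'|grep -E "pos|^force"
```

```text
tool_pos: [0.5913, 0.1667, 0.292]
force: [0.2, -0.9, -1.0]
tool_pos: [0.5913, 0.1667, 0.29]
force: [-0.2, -0.4, -2.1]
```

```bash
python3 -m handwheel '[[-1,0,0,0.08,0,0,0],[-1,0,0,0,0,0,0]]'|grep -E "pos|^force"; python3 -m handwheel '[[-1,0,0,0.08,0,0,0],[-1,0,0,0,0,0,0]]'|grep -E "pos|^force"; python3 -m handwheel '[[-1,0,0,0.08,0,0,0],[-1,0,0,0,0,0,0]]'|grep -E "pos|^force"
```

```text
tool_pos: [0.5913, 0.1667, 0.2879]
force: [0.3, -0.3, -2.0]
tool_pos: [0.5913, 0.1667, 0.286]
force: [0.1, 0.2, -2.4]
tool_pos: [0.5914, 0.1668, 0.2841]
force: [-0.9, 0.3, -2.6]
```

```bash
python3 -m handwheel '[[-1,0,0,0.06,0,0,0],[-1,0,0,0,0,0,0]]'|grep -E "pos|^force"; python3 -m handwheel '[[-1,0,0,0.06,0,0,0],[-1,0,0,0,0,0,0]]'|grep -E "pos|^force"; python3 -m handwheel '[[-1,0,0,0.06,0,0,0],[-1,0,0,0,0,0,0]]'|grep -E "pos|^force"
```

```text
tool_pos: [0.5914, 0.1668, 0.2827]
force: [0.6, 0.6, -1.0]
tool_pos: [0.5914, 0.1667, 0.2811]
force: [0.5, -0.3, -0.4]
tool_pos: [0.5914, 0.1667, 0.2796]
force: [0.0, 0.9, -0.2]
```

```bash
python3 -m handwheel '[[-1,0,0,0.06,0,0,0],[-1,0,0,0,0,0,0]]'|grep -E "pos|^force"; python3 -m handwheel '[[-1,0,0,0.06,0,0,0],[-1,0,0,0,0,0,0]]'|grep -E "pos|^force"; python3 -m handwheel '[[-1,0,0,0.06,0,0,0],[-1,0,0,0,0,0,0]]'|grep -E "pos|^force"; python3 -m handwheel '[[-1,0,0,0.06,0,0,0],[-1,0,0,0,0,0,0]]'|grep -E "pos|^force"
```

```text
tool_pos: [0.5914, 0.1668, 0.2781]
force: [-1.7, 0.9, -0.5]
tool_pos: [0.5914, 0.1667, 0.2766]
force: [0.2, -0.1, 0.3]
tool_pos: [0.5914, 0.1667, 0.275]
force: [-0.2, 0.8, 0.1]
tool_pos: [0.5914, 0.1667, 0.2735]
force: [0.6, 0.0, 0.1]
```

```bash
python3 -m handwheel '[[-1,0,0,0.04,0,0,0],[-1,0,0,0,0,0,0]]'|grep -E "pos|^force"; python3 -m handwheel '[[-1,0,0,0.04,0,0,0],[-1,0,0,0,0,0,0]]'|grep -E "pos|^force"
```

```text
tool_pos: [0.5914, 0.1667, 0.2726]
force: [0.4, -0.1, 1.5]
tool_pos: [0.5914, 0.1667, 0.2716]
force: [-0.9, 0.4, 0.6]
```

```bash
python3 -m handwheel '[[-1,0,0,0.03,0,0,0],[-1,0,0,0,0,0,0]]'|grep -E "pos|^force"; python3 -m handwheel '[[-1,0,0,0.03,0,0,0],[-1,0,0,0,0,0,0]]'|grep -E "pos|^force"
```

```text
tool_pos: [0.5915, 0.1668, 0.2713]
force: [-0.7, 1.4, 4.2]
tool_pos: [0.5915, 0.1668, 0.2706]
force: [-0.6, 0.7, 5.7]
```

```bash
python3 -m handwheel '[[-1,0,0,0.02,0,0,0],[-1,0,0,0,0,0,0]]'|grep -E "pos|^force"; python3 -m handwheel '[[-1,0,0,0.02,0,0,0],[-1,0,0,0,0,0,0]]'|grep -E "pos|^force"
```

```text
tool_pos: [0.5916, 0.1667, 0.2702]
force: [-1.0, 0.5, 5.2]
tool_pos: [0.5916, 0.1667, 0.2695]
force: [-0.1, -0.8, 4.4]
```

```bash
python3 -m handwheel '[[-1,0,0,0.02,0,0,0],[-1,0,0,0,0,0,0]]'|grep -E "pos|^force"; python3 -m handwheel '[[-1,0,0,0.02,0,0,0],[-1,0,0,0,0,0,0]]'|grep -E "pos|^force"
```

```text
tool_pos: [0.5914, 0.1667, 0.2685]
force: [-0.5, -0.8, 2.6]
tool_pos: [0.5912, 0.1667, 0.2678]
force: [0.1, -0.2, 1.8]
```

```bash
python3 -m handwheel '[[-1,0,0,0.04,0,0,0],[-1,0,0,0,0,0,0]]'|grep -E "pos|^force"; python3 -m handwheel '[[-1,0,0,0.04,0,0,0],[-1,0,0,0,0,0,0]]'|grep -E "pos|^force"; python3 -m handwheel '[[-1,0,0,0.03,0,0,0],[-1,0,0,0,0,0,0]]'|grep -E "pos|^force"
```

```text
tool_pos: [0.5913, 0.1667, 0.2668]
force: [-0.9, 0.1, 0.5]
tool_pos: [0.5913, 0.1667, 0.2659]
force: [-1.1, -0.4, 0.8]
tool_pos: [0.5913, 0.1667, 0.2653]
force: [-1.1, -0.1, 0.0]
```

```bash
python3 -m handwheel '[[-1,0,0,0.03,0,0,0],[-1,0,0,0,0,0,0]]'|grep -E "pos|^force"; python3 -m handwheel '[[-1,0,0,0.03,0,0,0],[-1,0,0,0,0,0,0]]'|grep -E "pos|^force"
```

```text
tool_pos: [0.5914, 0.1667, 0.2646]
force: [-0.4, 0.7, 0.3]
tool_pos: [0.5914, 0.1667, 0.2638]
force: [-1.2, 0.4, 1.3]
```

```bash
python3 -m handwheel '[[-1,0,0,0.03,0,0,0],[-1,0,0,0,0,0,0]]'|grep -E "pos|^force"; python3 -m handwheel '[[-1,0,0,0.03,0,0,0],[-1,0,0,0,0,0,0]]'|grep -E "pos|^force"
```

```text
tool_pos: [0.5914, 0.1667, 0.2634]
force: [-1.7, -0.6, 3.9]
tool_pos: [0.5914, 0.1667, 0.2633]
force: [-3.7, 0.1, 8.2]
```

```bash
python3 -m handwheel '[[-1,0,0,0.02,0,0,0],[-1,0,0,0,0,0,0]]'|grep -E "pos|^force"; python3 -m handwheel '[[-1,0,0,0.02,0,0,0],[-1,0,0,0,0,0,0]]'|grep -E "pos|^force"
```

```text
tool_pos: [0.5914, 0.1667, 0.2632]
force: [-4.5, -0.3, 11.3]
tool_pos: [0.5914, 0.1667, 0.2632]
force: [-7.0, -1.6, 16.0]
```

```bash
python3 -m handwheel '[[-1,0,0,0.01,0,0,0],[-1,0,0,0,0,0,0],[-1,0,0,0,0,0,0],[-1,0,0,0,0,0,0]]'; python3 -m handwheel '[[-1,0,0,0,0,0,0],[-1,0,0,0,0,0,0]]'|grep -E "^force"
```

```text
clock: 21.12
tool_pos: [0.5914, 0.1667, 0.2631]
orientation: [180.0, -0.1, 16.9]
force: [-6.6, -1.2, 16.7]
opening: 0.0558
gripper_force: 30.0
force: [-7.0, -1.3, 16.7]
```

```bash
python3 -m handwheel '[[-1,0,0,0.01,0,0,0],[-1,0,0,0,0,0,0],[-1,0,0,0,0,0,0]]'|grep -E "pos|^force"; python3 -m handwheel '[[-1,0,0,-0.04,0,0,0],[-1,0,0,-0.03,0,0,0],[-1,0,0,0,0,0,0]]'|grep -E "pos|^force"
```

```text
tool_pos: [0.5914, 0.1667, 0.263]
force: [-7.8, -1.5, 18.6]
tool_pos: [0.5914, 0.1667, 0.2632]
force: [-3.0, -0.8, 7.2]
```

```bash
python3 -m handwheel '[[-1,0,0,-0.03,0,0,0],[-1,0,0,0,0,0,0]]'|grep -E "pos|^force"; python3 -m handwheel '[[1,0,0,0,0,0,0],[1,0,0,0,0,0,0],[1,0,0,0,0,0,0],[1,0,0,0,0,0,0],[1,0,0,0,0,0,0]]'; python3 -m handwheel '[[1,0,0,-0.2,0,0,0],[1,0,0,-0.4,0,0,0],[1,0,0,-0.8,0,0,0],[1,0,0,-1,0,0,0],[1,0,0,-1,0,0,0]]'; python3 -m handwheel '[[1,-1,0,-1,0,0,0],[1,-1,0,-1,0,0,0],[1,-1,-1,0,0,0,0],[1,-1,-1,0,0,0,0],[1,-1,-1,0,0,0,0]]';python3 -m handwheel '[[1,-1,0,0,0,0,0],[1,-1,0,0,0,0,0],[1,0,0,0,0,0,0],[1,0,0,0,0,0,0]]'
python3 - <<'E'
from h import *;from plant import *;import cv2
a=snapshot("side")["color"][160:310,250:410,::-1]
cv2.imwrite("pics/end.png",cv2.resize(a,None,fx=4,fy=4,interpolation=cv2.INTER_CUBIC))
E
```

```text
tool_pos: [0.5914, 0.1667, 0.2633]
force: [-1.8, -0.4, 3.0]
clock: 23.0
tool_pos: [0.5914, 0.1667, 0.2634]
orientation: [-180.0, -0.0, 16.9]
force: [0.6, -0.1, -0.4]
opening: 0.0875
gripper_force: 0.0
clock: 23.62
tool_pos: [0.5914, 0.1667, 0.3501]
orientation: [-180.0, -0.0, 16.9]
force: [0.4, -0.1, 0.6]
opening: 0.0878
gripper_force: 0.0
clock: 24.25
tool_pos: [0.449, 0.2023, 0.3994]
orientation: [-180.0, -0.1, 16.9]
force: [-0.8, 1.0, -0.6]
opening: 0.0878
gripper_force: 0.0
clock: 24.75
tool_pos: [0.4024, 0.1877, 0.3993]
orientation: [-180.0, -0.1, 16.9]
force: [0.4, 0.0, 0.5]
opening: 0.088
gripper_force: 0.0
```

View pics/end.png

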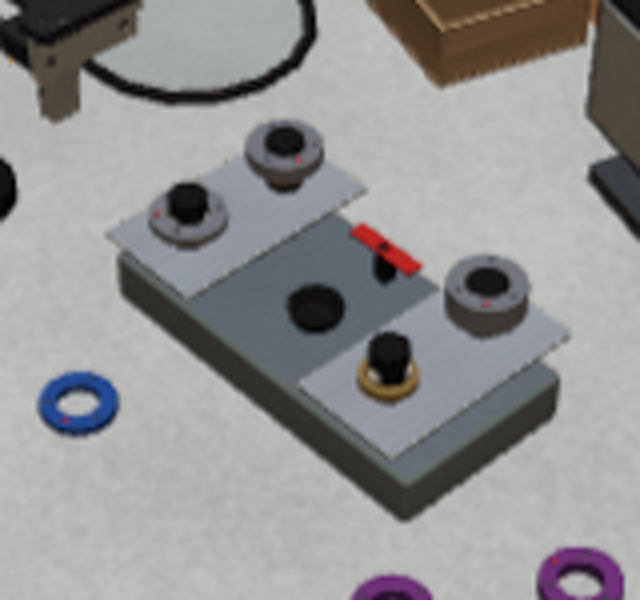

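The picture shows mid and thin on the left pan, at (284,150) and (189,215), and tall on the right pan at (487,292). The source spigot at (389,370) is bare. I'll check that the pans are level using the plate corners.

```bash
python3 - <<'E'
from h import *
S=cam("side");x0,y0,a=.578,.05455,np.radians(16.95)
f=lambda bx,by,z:((proj(S,np.array([x0+np.cos(a)*bx-np.sin(a)*by,y0+np.sin(a)*bx+np.cos(a)*by,z]))-[250,160])*4).round(0)
for by,o in((.145,(107,235)),(.055,(188,296)),(-.055,(299,384)),(-.145,(390,458))):
    print(o,[f(-.085,by,z) for z in(.074,.08,.086)])
E
```

```text
(107, 235) [array([103., 238.]), array([103., 231.]), array([102., 225.])]
(188, 296) [array([186., 304.]), array([186., 297.]), array([186., 291.])]
(299, 384) [array([295., 390.]), array([295., 384.]), array([295., 377.])]
(390, 458) [array([390., 466.]), array([390., 459.]), array([390., 453.])]
```

Both pans are at the level height (0.080 m), so I'm handing the job in.

```bash
python3 -c "
from plant import *
print(close_job())"
```

```text
the job is handed in; nothing more can be done
None
```

I moved the mid adapter to the free spigot beside the thin one and pressed it onto its collar with about 17–20 N; both pans now sit level with the tall adapter alone on the other side, and the job is handed in.

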